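Change over the burn-in station

ROBOT

A 6-joint arm with a two-finger parallel gripper is mounted at the origin on a cart in front of the work surface, level with it; the furniture and walls round the work are solid. World frame = base frame: x ahead of the robot, y to its left, z up, the work surface at z = 0. Lengths are in mm, angles in rad, forces in N, time in s.
With the tool pointing down it reaches from about 275 to 750 mm from the base axis. Payload 10.2 kg.
Tool frame: the origin (TCP) lies midway between the tips of the shut fingers; the grasp point (between the pads) lies 19 mm behind it; z points along the fingers, y is the line along which they close (so a half turn about z gives the same grasp; the last joint's range is limited). The gripper opens to 88 mm and grips with 3 to 60 N. Pads are 18 mm wide; open, the fingers measure 123 mm over their backs; the gripper's body (75 mm by 187 mm) begins 45 mm behind the grasp point.
Start: joints at [1.025, 0.313, 1.498, -0, 1.331, -0.223], TCP at [166.555, 497.886, 238.72] pointing down, gripper open.
Joint ranges: [-2.94, 2.94], [-0.97, 2.17], [0.19, 2.56], [-1.23, 4.37], [0.02, 3.11], [-2.88, 2.88]. Speed limits (rad/s): [2.39, 2.39, 3.01, 3.14, 3.14, 3.14].

INTERFACE

Orientations are given as [roll, pitch, yaw] about the fixed x, y, z axes, in that order (R = Rz(yaw) Ry(pitch) Rx(roll)).
In Python, from rig import sensors, optics, ctrl gives the robot as it stands.
- The arm moves only by the tool step_arm, never from a script. Its argument "motion" is a list of rows, each a list of 3 entries, a list of its own where there are three numbers: the gripper command: -1 is fully open, 1 is shut, values between are in proportion, then the shift along the tool's x, y, z in cm, then the turn about the tool's z in degrees. A call has 1 to 20 rows; each row is the pose to reach, as a shift and turn from the pose commanded when the call began, along the tool's axes at that moment; what a row does not reach only later rows make up. A row lasts 1/10 s, in which the tool goes at most 50 mm and 8.59 degrees, less where a joint would pass 70% of its speed; a pose out of reach is approached as far as the arm can. A call with a gripper value outside its range is refused whole. The fingers move at their own pace and stop on an object; "newtons" is the grip in N (left out, the last holds). Time passes only in rows, so rows that repeat a pose let the fingers close. It gives the time, the measured TCP pose, the force, the opening and the grip force at its end, in the units of the state.
- sensors.read_state(): the state, without advancing time (a new reading comes with each control period).
- optics.camera(name): name is "scene" or "top" or "wrist"; returns the picture (480x640x3 uint8, red, green, blue); there is no depth.
- optics.camera_params(name): a dict with "intrinsics" (3x3 intrinsics, pixels), "xyz" and "orientation" of the camera in the world. Camera axes: x right, y down, z forward; pixel columns grow to the right and rows downward; lengths in mm; the calibration is good to about 2 mm. The wrist camera is an equidistant fisheye: a pixel r from the principal point sees the ray r / f radians off the axis. A picture is of the moment at which its call begins: read the wrist's pose just before it. camera_params takes no time and is no camera call; for the wrist camera it gives the pose at the moment of the call.
- ctrl.finish_job(): hands the job in; it is judged then, once.
The state is a dict: "clock": time; "qpos": joint angles; "joint_velocities": joint speeds; "tau": joint torques, N m; "tool_pos": TCP position; "tcp_rot": TCP orientation; "force": force on the tool from outside, world axes, zero at the start; "ft_torque": the same for the moment, N m; "finger_gap": opening from 0.0 (shut) to 1.0 (fully open); "finger_force": force on a finger pad.
Only numpy, scipy, OpenCV 4.12 (cv2) and the standard library are available. Lean on these libraries where they do the work, as an engineer would, in place of code of your own. Each camera call takes 0.05 s, during which the arm holds its last target. There are 200 camera calls.

TASK

Change over the burn-in station: first turn the controller's knob fully anticlockwise to its off stop, and leave it off while you move every coil from the pocket tray into the clear dish, lay the power module flat in the jig's nest and push the toggle clamp's handle down over centre so that its pad holds the module. When all of that is done, turn the knob fully clockwise to its stop to start the next run. Leave the cutters, flux jar and solder spool where they are.

Things in the scene. Friction and masses are not known exactly. Their poses are not given: they have to be found in the camera images.
- power_knob (a joint): the controller's knob: 0 = fully anticlockwise against its stop (off), 2.6 rad = fully clockwise against its stop (full power); grows as the knob turns clockwise seen from above. It stays where it is left; friction about 0.04 N m
- power_knob_grip (a point): point on the knob's vertical axis at the height to grip, about 82 mm above the work surface; the point turns with the knob, its x axis lies along the knob's grip bar. The bar is 42 mm long, 14 mm wide and 32 mm high: its top lies 89 mm and its foot 57 mm above the work surface, on a round skirt of 44 mm diameter
- controller: grey controller box on the bench, fixed, 100 (x) x 140 (y) x 45 mm high; origin at the centre of its underside; the knob stands on its top at x = 0, y = -28 mm of this frame; the other half of the top has a small display. The grip bar lies along the controller's x axis at knob value 0 and turns clockwise from there
- tray: light grey pocket tray, fixed, 50 (x) x 146 (y) x 10 mm high; origin at the centre of its underside; four square pockets 16 mm wide and 6 mm deep (floor 4 mm above the bench) in a row along its y axis at y = -51, -17, +17, +51 mm. Each holds a coil or is empty
- dish: clear round dish, loose, 80 mm outer diameter, 12 mm high, 74 mm wide inside, floor 3 mm thick; origin at the centre of its underside, z up
- module: aluminium power module, loose, a plain block 110 (x) x 56 (y) x 24 mm high with dark slots in its sides; origin at the centre of its underside, z up; 0.25 kg. Either end may face the clamp
- jig: hold-down jig, fixed: base plate 310 x 90 x 8 mm with a nest at one end and a toggle clamp at the other; origin at bench height under the nest's centre; x axis along the nest's length, pointing from the clamp to the nest
- nest (a point): centre of the nest floor, 8 mm above the bench, axes as the jig. The nest is framed by low lips 6 mm high and takes the module flat, its 110 mm length along x, with 4 mm play on every side; the long sides have lips only near their ends, so the middle 70 mm is free for fingers
- handle_pivot (a point): the clamp handle's hinge axis: 130 mm from the nest centre towards the jig's -x, 35 mm above the bench, axis along the jig's y. Frame as the jig
- clamp_handle (a joint): toggle clamp handle: 0 = open (handle points to the jig's -x, away from the nest, 1.15 rad above level; pad arm upright, clear of the nest), grows as its end is pushed down; dead centre 1.00, stop and locked 1.10 rad (handle about level). Stiff: stays where left, about 3 N at the grip to move; the last part before dead centre presses the sprung pad on the module and takes more
- clamp_grip (a point): point on the centre line of the handle's round rubber grip, 90 mm from the hinge axis; the grip is 18 mm thick and reaches 24 mm past this point and 42 mm back from it. Push it down from above along an arc about the hinge axis, or pinch it
- clamp_pad: round rubber clamp pad, 18 mm diameter, spring-loaded, on the clamp arm (arm hinge 40 mm nearer the nest than handle_pivot, 55 mm above the bench); origin at the centre of its pressing face. Locked, it lies on the module 38 mm from the nest centre towards the clamp, pressing about 5 N
- coil_1: small black moulded coil, loose, 14 x 14 x 14 mm cube with rounded edges, 14 g; origin at the centre of its underside. Starts in one of the tray's pockets, if present, standing 8 mm out of it; two to four of the four coils are there at a start
- coil_1_mid (a point): centre of coil_1
- coil_2: small black moulded coil, loose, 14 x 14 x 14 mm cube with rounded edges, 14 g; origin at the centre of its underside. Starts in one of the tray's pockets, if present, standing 8 mm out of it; two to four of the four coils are there at a start
- coil_2_mid (a point): centre of coil_2
- coil_3: small black moulded coil, loose, 14 x 14 x 14 mm cube with rounded edges, 14 g; origin at the centre of its underside. Starts in one of the tray's pockets, if present, standing 8 mm out of it; two to four of the four coils are there at a start
- coil_3_mid (a point): centre of coil_3
- coil_4: small black moulded coil, loose, 14 x 14 x 14 mm cube with rounded edges, 14 g; origin at the centre of its underside. Starts in one of the tray's pockets, if present, standing 8 mm out of it; two to four of the four coils are there at a start
- coil_4_mid (a point): centre of coil_4
- cutters: side cutters lying on the bench, 123 x 46 x 12 mm, bystander
- flux_jar: small amber flux jar, 38 mm diameter, 33 mm high, bystander
- solder_spool: solder spool, 57 mm diameter, 26 mm high, bystander

How it is judged:
By the outcome, as a careful person would: the job done as asked, in the order asked, and still so for the second after the job is handed in, with the robot touching nothing.
Of coil_1, coil_2, coil_3, coil_4 only 2 to 4 are there at a start; the rules pass over those that are not, and their reading is None.
At some moment in a run one of module, dish may be knocked a few centimetres aside while the robot is not near it.
Once in a run the grip may slacken for a moment while it holds something.
It also fails if it takes over 210 s, if anything falls off the work surface, if the arm or the gripper's body presses on something with over 40 N, if the wrist force passes 120 N, or if a joint passes its speed limit or range.

## Working session

There is one attempt and no reset: what is moved stays moved. The work goes in short steps, Python scripts to look and compute and a tool call to move; the robot and the scene stay as the last step left them, time stands still between calls to the robot, and variables do not carry over. Pictures are saved under pics/ and viewed, at most 18 in all, crops included, and the job is handed in when it is done.

Besides the shell and the picture viewer there is one more tool, called after ">>>" by a JSON object that holds its "method" and its "body". step_arm: Moves the arm, as the interface text tells. Its arguments: {"type":"object","properties":{"motion":{"type":"array","items":{"type":"array"}},"newtons":{"type":"number"}},"required":["motion"]}

```bash
ls; mkdir -p pics; python3 - <<'E'
from rig import sensors, optics, ctrl
import cv2
for n in ("scene","top"):
    cv2.imwrite(f"pics/{n}0.png",optics.camera(n)[:,:,::-1])
    p=optics.camera_params(n);print(n,p)
print(optics.camera_params("wrist"));print(sensors.read_state())
E
```

```text
pics
scene {'intrinsics': array([[468.70573151,   0.        , 318.6626086 ],
       [  0.        , 468.70573151, 229.52494731],
       [  0.        ,   0.        ,   1.        ]]), 'xyz': array([  62.08726394, -645.4705015 ,  548.47297311]), 'orientation': array([-2.09087898,  0.00464083, -0.57698806])}
top {'intrinsics': array([[441.13417568,   0.        , 325.13017239],
       [  0.        , 441.13417568, 235.30076182],
       [  0.        ,   0.        ,   1.        ]]), 'xyz': array([363.87049705,  22.88006138, 953.37431003]), 'orientation': array([-2.97375039, -0.03254658, -1.58489436])}
{'intrinsics': array([[371.64829954,   0.        , 319.39331222],
       [  0.        , 371.64829954, 232.44441588],
       [  0.        ,   0.        ,   1.        ]]), 'xyz': array([ 96.71648291, 520.8397153 , 385.28827905]), 'orientation': array([2.85280578e+00, 1.22225530e-03, 1.24813494e+00])}
{'clock': 0.1, 'qpos': array([ 1.02458848e+00,  3.13379907e-01,  1.49830390e+00, -3.30857440e-05,
        1.33103799e+00, -2.23401744e-01]), 'joint_velocities': array([-2.02154465e-04, -1.68255074e-03, -1.48533179e-03, -1.25839671e-03,
        1.79374435e-03,  6.32645259e-05]), 'tau': array([ 2.17558671e-03, -4.02821124e+01, -2.52644706e+01,  6.95307017e-02,
        3.42523260e-02, -4.36161963e-05]), 'tool_pos': array([166.45262478, 497.69101668, 238.24708019]), 'tcp_rot': array([-3.14048445e+00, -2.18827416e-04,  2.81879431e+00]), 'force': array([ 0.29827915, -0.10263382,  0.56194455]), 'ft_torque': array([-0.01455055, -0.01371035,  0.05888077]), 'finger_force': 0.0, 'finger_gap': 0.9980610535943709}
```

View pics/top0.png

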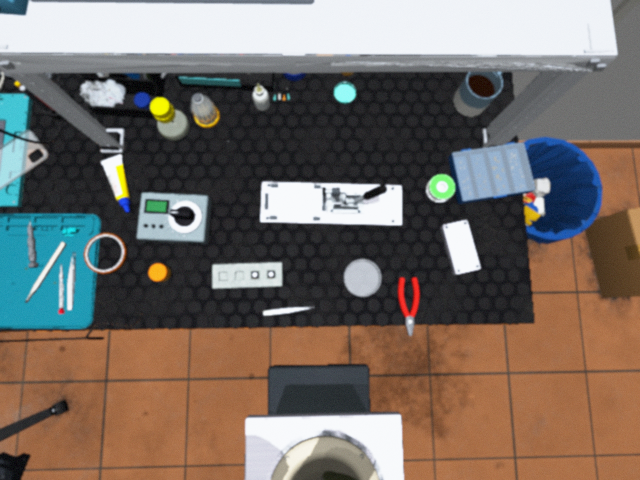

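View pics/scene0.png

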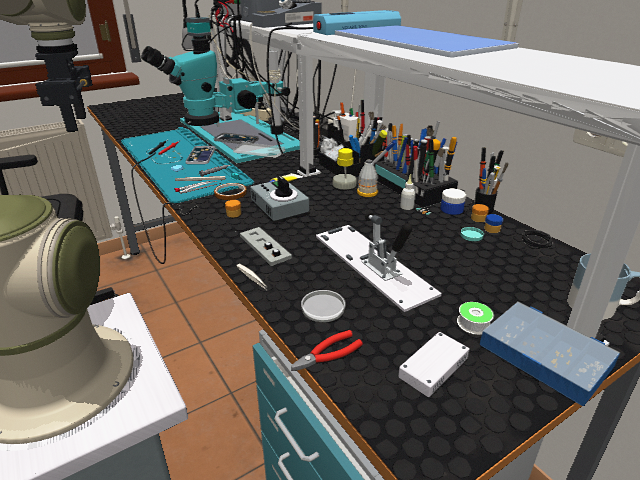

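The top view shows the controller at (172,217), tray at (247,275), dish at (363,278), jig at (331,203), module at (461,247). The spool is at (441,188), the jar at (158,272) and the cutters at (408,305). Next I enlarge the work area to measure it.

```bash
cat > h.py <<'E'
import numpy as np, cv2
from scipy.spatial.transform import Rotation as Ro
from rig import sensors, optics, ctrl
def ray(n,uv,P=None):
    P=P or optics.camera_params(n);K=P["intrinsics"];uv=np.atleast_2d(uv).astype(float)
    x=(uv-K[:2,2])/K[0,0]
    if n=="wrist":
        r=np.linalg.norm(x,axis=1,keepdims=True)+1e-9
        d=np.hstack([x/r*np.sin(r),np.cos(r)])
    else: d=np.hstack([x,np.ones((len(x),1))])
    return P["xyz"],Ro.from_euler("xyz",P["orientation"]).apply(d)
def onplane(n,uv,z,P=None):
    o,d=ray(n,uv,P);return (o+d*((z-o[2])/d[:,2])[:,None])[:,:2]
def blobs(img,lo,hi,amin=30):
    m=cv2.inRange(img,np.array(lo),np.array(hi))
    c,_=cv2.findContours(m,cv2.RETR_EXTERNAL,cv2.CHAIN_APPROX_NONE)
    return [k[:,0,:] for k in c if cv2.contourArea(k)>amin]
def snap(n,name=None):
    P=optics.camera_params(n);im=optics.camera(n)
    if name: cv2.imwrite(f"pics/{name}.png",im[:,:,::-1])
    return im,P
def rect(pts):
    (c,s,a)=cv2.minAreaRect(pts.astype(np.float32));
    if s[0]<s[1]: s=s[::-1];a+=90
    return np.round(c,1),np.round(s,1),round((a+90)%180-90,1)
def tool(dx,dy,dz):
    s=sensors.read_state();R=Ro.from_euler("xyz",s["tcp_rot"]);return R.inv().apply(np.array([dx,dy,dz]))/10
E
python3 - <<'E'
from h import *
im=cv2.imread("pics/top0.png")
c=im[165:340,130:500]
cv2.imwrite("pics/crop0.png",cv2.resize(c,None,fx=2.16,fy=2.16,interpolation=cv2.INTER_CUBIC))
g=cv2.cvtColor(im,cv2.COLOR_BGR2GRAY)
m=(g>110).astype(np.uint8)*255
cs,_=cv2.findContours(m,cv2.RETR_EXTERNAL,cv2.CHAIN_APPROX_NONE)
for k in cs:
    k=k[:,0];
    if 60<cv2.contourArea(k)<8000 and 160<k[:,1].mean()<340 and 120<k[:,0].mean()<520:
        print(k.mean(0).round(),[ (z,rect(onplane("top",k,z))) for z in (8,24,45)])
E
```

```text
[413. 327.] [(8, (array([ 327.6, -197.6]), array([45.2, 38.3]), -2.6)), (24, (array([ 328.2, -193.9]), array([44.4, 37.7]), -2.6)), (45, (array([ 329., -189.]), array([43.4, 36.8]), -2.6))]
[286. 310.] [(8, (array([364.4,  73.6]), array([99.8, 13.5]), -84.6)), (24, (array([364.4,  72.7]), array([98.1, 13.3]), -84.6)), (45, (array([364.4,  71.6]), array([95.9, 13. ]), -84.6))]
[157. 272.] [(8, (array([449. , 347.3]), array([37.9, 36. ]), 89.4)), (24, (array([447.6, 341.8]), array([37.3, 35.4]), 89.4)), (45, (array([445.7, 334.6]), array([36.4, 34.6]), 89.4))]
[247. 275.] [(8, (array([439.6, 157.2]), array([148.8,  53.3]), -88.9)), (24, (array([438.4, 155. ]), array([146.3,  52.4]), -88.9)), (45, (array([436.7, 152. ]), array([143. ,  51.2]), -88.9))]
[362. 278.] [(8, (array([431.5, -88.1]), array([79.4, 77.6]), -1.2)), (24, (array([430.3, -86.3]), array([78. , 76.3]), -1.2)), (45, (array([428.8, -83.8]), array([76.3, 74.6]), -1.2))]
[461. 247.] [(8, (array([ 496.4, -307.2]), array([114.8,  61.7]), 12.0)), (24, (array([ 494.1, -301.6]), array([112.8,  60.7]), 12.0)), (45, (array([ 491.2, -294.2]), array([110.3,  59.3]), 12.0))]
[172. 217.] [(8, (array([568.2, 320.8]), array([145. , 103.9]), 86.8)), (24, (array([564.8, 315.8]), array([142.5, 102.2]), 86.8)), (45, (array([560.2, 309.1]), array([139.3,  99.9]), 86.8))]
[336. 202.] [(8, (array([595.8, -24.7]), array([314.4,  94.1]), 88.2)), (24, (array([591.9, -23.9]), array([309.1,  92.5]), 88.2)), (45, (array([586.7, -22.8]), array([302.1,  90.4]), 88.2))]
[440. 188.] [(8, (array([ 628.9, -268.6]), array([69.8, 59.8]), -46.4)), (24, (array([ 624.5, -263.6]), array([68.6, 58.8]), -46.4)), (45, (array([ 618.6, -257.2]), array([67.1, 57.4]), -46.4))]
```

View pics/crop0.png

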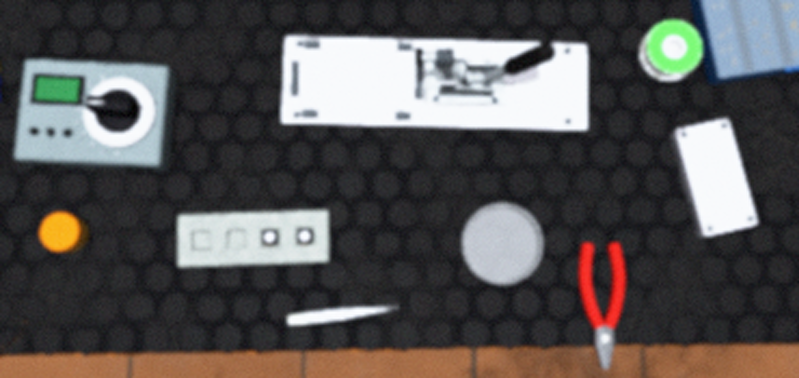

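```bash
python3 - <<'E'
from h import *
print("skirt",onplane("top",[185.1,216.4],57),"nest?",onplane("top",[291.6,201.6],8))
p=sensors.read_state()["tool_pos"]
print(tool(558.6-p[0],281.1-p[1],200-p[2]))
print("shelf edge",[onplane("top",[[330,60]],z) for z in(300,450,600)])
E
```

```text
skirt [[557.27343796 278.96614437]] nest? [[599.43087232  62.51127384]]
[-44.06092378  -8.0964449    3.82404121]
shelf edge [array([[760.86991983, -11.84786567]]), array([[669.72780955,  -3.87511716]]), array([[578.58569927,   4.09763135]])]
```

>>> {"method": "step_arm", "body": {"motion": [[-1,[-5,-1,0.5],0],[-1,[-10,-2,1],0],[-1,[-15,-3,1.5],0],[-1,[-20,-4,2],0],[-1,[-25,-5,2.5],0],[-1,[-30,-6,3],0],[-1,[-35,-7,3.5],0],[-1,[-40,-7.5,3.8],0],[-1,[-44.1,-8.1,3.8],0],[-1,[-44.1,-8.1,3.8],0],[-1,[-44.1,-8.1,3.8],0],[-1,[-44.1,-8.1,3.8],0]]}}

```text
clock: 1.3
tool_pos: [558.2, 281.8, 200.7]
tcp_rot: [-3.141, -0.001, 2.82]
force: [-0.3, -0.4, -0.2]
finger_gap: 0.999
finger_force: 0.0
```

```bash
python3 - <<'E'
from h import *
im,P=snap("wrist","w1");print(sensors.read_state()["tool_pos"],sensors.read_state()["tcp_rot"],P)
E
```

```text
[558.05498257 282.04736382 200.94146304] [ 3.14156711e+00 -2.15992521e-04  2.82020840e+00] {'intrinsics': array([[371.64829954,   0.        , 319.39331222],
       [  0.        , 371.64829954, 232.44441588],
       [  0.        ,   0.        ,   1.        ]]), 'xyz': array([488.41678049, 304.78473999, 347.73555733]), 'orientation': array([2.85321548e+00, 3.25195095e-04, 1.24909681e+00])}
```

View pics/w1.png

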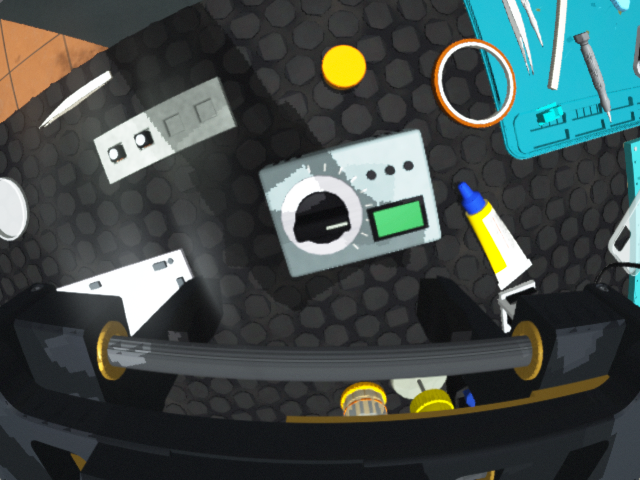

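Wrist view: the knob skirt is centred at about (321,217), with a white index line from (327,228) to (347,224). Only two pockets hold coils, at (116,153) and (143,138).

```bash
python3 - <<'E'
from h import *
P=optics.camera_params("wrist")
im=cv2.cvtColor(cv2.imread("pics/w1.png"),cv2.COLOR_BGR2RGB)
k=blobs(im[170:265,275:370],[190]*3,[255]*3,5)
for b in k:
    b=b+[275,170];print(len(b),b.mean(0),[rect(onplane("wrist",b,z,P)) for z in (57,89)])
b=blobs(im[170:265,275:370],[0]*3,[60]*3,60)
for x in b: x=x+[275,170];print("dark",x.mean(0),cv2.contourArea(x),rect(onplane("wrist",x,89,P)))
a=onplane("wrist",[[327,228],[347,224]],89,P);print("line",a,np.degrees(np.arctan2(*(a[1]-a[0])[::-1])))
for s in ([116,153],[143,138]): print("coil",onplane("wrist",s,18,P))
cv2.imwrite("pics/knobcrop.png",cv2.cvtColor(cv2.resize(im[165:275,260:380],None,fx=5,fy=5),cv2.COLOR_RGB2BGR))
E
```

```text
11 [355.27272727 246.18181818] [(array([591. , 302.1]), array([5.5, 1.2]), 26.1), (array([579.7, 302.4]), array([4.9, 1.1]), 26.1)]
101 [356.57425743 178.84158416] [(array([539.8, 316.8]), array([24.1, 20.2]), 72.2), (array([534.2, 315.5]), array([21.4, 17.9]), 72.2)]
258 [316.14341085 209.99224806] [(array([553.1, 283.3]), array([74.5, 64.8]), 2.9), (array([546. , 285.7]), array([66.3, 57.7]), 2.9)]
dark [277.91358025 248.87654321] 175.5 (array([562.5, 249.4]), array([27.3,  8.3]), -18.0)
dark [320.37106918 218.74842767] 2154.5 (array([551. , 285.6]), array([40. , 37.1]), 71.6)
line [[559.78269802 286.91901796]
 [561.4880311  301.59303203]] 83.37113613064365
coil [[441.33013282 110.56259797]]
coil [[439.81283866 144.76670133]]
```

View pics/knobcrop.png

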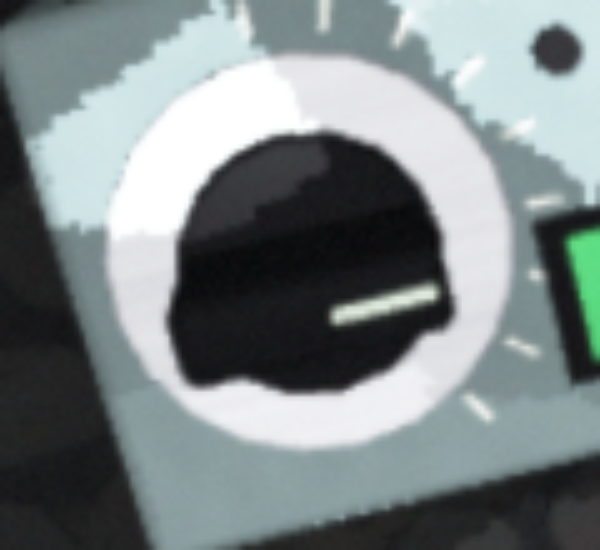

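Index line yaw is 83.4°, so the knob value is about 1.63 rad. I turn the tool to the bar and descend.

>>> {"method": "step_arm", "body": {"motion": [[-1,[-0.1,-0.1,1],8],[-1,[-0.1,-0.1,2],16],[-1,[-0.1,-0.1,3],24],[-1,[-0.1,-0.1,4],32],[-1,[-0.1,-0.1,5],40],[-1,[-0.1,-0.1,6],48],[-1,[-0.1,-0.1,7],56],[-1,[-0.1,-0.1,8],64],[-1,[-0.1,-0.1,8],72],[-1,[-0.1,-0.1,8],78.2],[-1,[-0.1,-0.1,8],78.2],[-1,[-0.1,-0.1,10],78.2],[-1,[-0.1,-0.1,12],78.2],[-1,[-0.1,-0.1,13.7],78.2],[-1,[-0.1,-0.1,13.7],78.2],[-1,[-0.1,-0.1,13.7],78.2]]}}

```text
clock: 2.95
tool_pos: [559.6, 280.4, 64.5]
tcp_rot: [3.141, -0.0, 1.456]
force: [0.2, -0.1, -0.3]
finger_gap: 0.999
finger_force: 0.0
```

Close, then turn anticlockwise (negative).

>>> {"method": "step_arm", "body": {"motion": [[0,[0,0,0],0],[0.6,[0,0,0],0],[1,[0,0,0],0],[1,[0,0,0],0],[1,[0,0,0],0],[1,[0,0,0],0],[1,[0,0,0],0],[1,[0,0,0],0],[1,[0,0,0],0],[1,[0,0,0],0]], "newtons": 20}}

```text
clock: 3.95
tool_pos: [558.7, 280.1, 63.7]
tcp_rot: [-3.139, 0.0, 1.454]
force: [-5.3, -0.1, 0.6]
finger_gap: 0.158
finger_force: 20.0
```

>>> {"method": "step_arm", "body": {"motion": [[1,[0,-0.1,0],0],[1,[0,-0.1,0],-6],[1,[0,-0.1,0],-12],[1,[0,-0.1,0],-18],[1,[0,-0.1,0],-24],[1,[0,-0.1,0],-30],[1,[0,-0.1,0],-36],[1,[0,-0.1,0],-42],[1,[0,-0.1,0],-48],[1,[0,-0.1,0],-54],[1,[0,-0.1,0],-60],[1,[0,-0.1,0],-66],[1,[0,-0.1,0],-72],[1,[0,-0.1,0],-78],[1,[0,-0.1,0],-84],[1,[0,-0.1,0],-90],[1,[0,-0.1,0],-90]]}}

```text
clock: 5.65
tool_pos: [561.9, 282.7, 63.8]
tcp_rot: [3.134, 0.009, 3.027]
force: [19.5, 18.6, -14.0]
finger_gap: 0.157
finger_force: 20.0
```

```bash
python3 -c "
from h import *
s=sensors.read_state();print(s['ft_torque'],s['force'],s['tcp_rot'],s['tool_pos'])"
```

```text
[ 2.78454664e+00 -2.98853179e+00 -4.08744711e-04] [ 19.52521888  18.58218408 -14.02160367] [3.13393417 0.00938481 3.02693111] [561.94406199 282.7005541   63.83873273]
```

>>> {"method": "step_arm", "body": {"motion": [[0.4,[0,0,0],0],[0.4,[0,0,0],0],[0.4,[0,0,0],0],[0.4,[0,0,0],0]]}}

```text
clock: 6.05
tool_pos: [558.6, 279.8, 63.7]
tcp_rot: [-3.141, -0.0, 3.025]
force: [-0.0, -0.3, -0.2]
finger_gap: 0.297
finger_force: 0.0
```

```bash
python3 - <<'E'
from h import *
s=sensors.read_state();p=s['tool_pos'];print(p,s['tcp_rot'],s['finger_gap'],s['ft_torque'],s['force'])
print(tool(558.7-p[0],283-p[1],0))
im,P=snap("wrist","w2")
im=im[:,:,::-1];cv2.imwrite("pics/kc2.png",cv2.resize(im[150:330,200:440],None,fx=3,fy=3))
E
```

```text
[558.64855453 279.84659054  63.72889112] [-3.14139300e+00 -1.56372790e-04  3.02457007e+00] 0.29722613822503824 [0.00147698 0.03859207 0.01285657] [-0.02845368 -0.32131502 -0.17342815]
[ 3.17084824e-02  3.13784875e-01 -5.76902725e-05]
```

View pics/kc2.png

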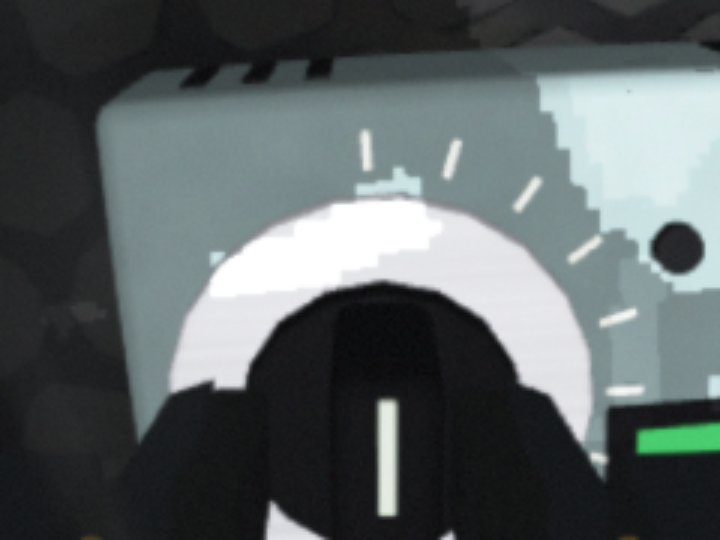

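Wrist view: the bar lies aligned between the fingers, with the index pointing towards the first tick. I re-centre and finish turning to the stop.

>>> {"method": "step_arm", "body": {"motion": [[0.4,[0,0.3,0],0],[0.4,[0,0.3,0],0],[1,[0,0.3,0],0],[1,[0,0.3,0],0],[1,[0,0.3,0],0],[1,[0,0.3,0],0],[1,[0,0.3,0],-3],[1,[0,0.3,0],-6],[1,[0,0.3,0],-9],[1,[0,0.3,0],-9]]}}

```text
clock: 7.1
tool_pos: [559.4, 283.3, 63.8]
tcp_rot: [3.141, 0.001, -3.102]
force: [3.1, 4.0, -2.5]
finger_gap: 0.165
finger_force: 20.7
```

```bash
python3 -c "
from h import *
s=sensors.read_state();print(s['ft_torque'],s['force'],np.degrees(s['tcp_rot']),s['tool_pos'])"
```

```text
[ 0.61358442 -0.45773367 -0.42813453] [ 3.08731429  3.97296889 -2.51437947] [ 1.79952793e+02  5.52812360e-02 -1.77719065e+02] [559.39760227 283.25208614  63.7676333 ]
```

Torque of -0.43 N m shows the knob is at its stop. Release, rise, and go over the tray.

>>> {"method": "step_arm", "body": {"motion": [[0.3,[0,0,0],0],[0,[0,0,0],0],[0,[0,0,0],0],[0,[0,0,-4],0],[0,[0,0,-8],0],[0.2,[1.5,-2,-9],8],[0.2,[3,-4,-9],16],[0.2,[4.5,-6,-9],24],[0.2,[6,-8,-9],32],[0.2,[7.5,-10,-9],40],[0.2,[9,-12,-9],48],[0.2,[10,-13,-9],56],[0.2,[11,-14,-9],64],[0.2,[12.5,-15.3,-9],72],[0.2,[12.5,-15.3,-9],80],[0.2,[12.5,-15.3,-9],88],[0.2,[12.5,-15.3,-9],91],[0.2,[12.5,-15.3,-9],91],[0.2,[12.5,-15.3,-9],91],[0.2,[12.5,-15.3,-9],91]]}}

```text
clock: 9.1
tool_pos: [440.3, 125.1, 153.7]
tcp_rot: [-3.141, 0.0, 1.595]
force: [-0.2, 0.0, -0.1]
finger_gap: 0.404
finger_force: 0.0
```

```bash
python3 - <<'E'
from h import *
im,P=snap("wrist","w3");s=sensors.read_state();print(s["tool_pos"],np.degrees(s["tcp_rot"]))
E
```

```text
[440.28598191 125.10988505 153.71962859] [-1.79994976e+02  4.21145800e-03  9.13593001e+01]
```

View pics/w3.png

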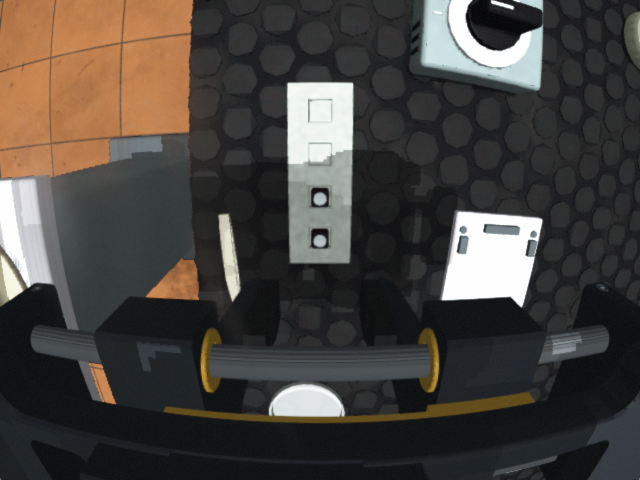

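Wrist view: coils at about (320,197) and (320,239). The tray outline spans (288–353, 83–263) and the other two pockets are empty. The knob index points to -x.

```bash
python3 - <<'E'
from h import *
P=optics.camera_params("wrist")
im=cv2.cvtColor(cv2.imread("pics/w3.png"),cv2.COLOR_BGR2RGB)
for b in blobs(im[170:262,292:350],[0]*3,[50]*3,60): b=b+[292,170];print(b.mean(0),rect(onplane("wrist",b,18,P)))
c=cv2.medianBlur(im,3)
for b in blobs(im[175:255,305:335],[170]*3,[255]*3,40): b=b+[305,175];print("w",b.mean(0),rect(onplane("wrist",b,18,P)))
print("tray ctr",onplane("wrist",[[288,83],[353,83],[350,263],[289,263]],10,P))
print("nest corners far end plate",onplane("wrist",[[457,211],[546,217]],8,P))
E
```

```text
[319.48888889 237.87777778] (array([440.2, 109.5]), array([15. , 12.8]), -88.6)
[319.55882353 197.29411765] (array([439.9, 142.8]), array([14.2, 13.1]), -88.6)
w [319.5        240.84615385] (array([440.7, 107.4]), array([7.6, 7.2]), -88.6)
w [319.5 198.5] (array([439.9, 141.6]), array([7.1, 7. ]), -88.6)
tray ctr [[413.54754626 230.94044965]
 [463.46349708 232.16913727]
 [466.86524086  85.61727809]
 [415.60349155  84.3920249 ]]
nest corners far end plate [[556.62521262 132.93546254]
 [650.5925628  131.19102024]]
```

>>> {"method": "step_arm", "body": {"motion": [[0.3,[-1.76,0,4],0],[0.3,[-1.76,0,8],0],[0.3,[-1.76,0,11],0],[0.3,[-1.76,0,13],0],[0.3,[-1.76,0,14.2],0],[0.3,[-1.76,0,14.25],0],[0.3,[-1.76,0,14.25],0],[1,[-1.76,0,14.25],0],[1,[-1.76,0,14.25],0],[1,[-1.76,0,14.25],0],[1,[-1.76,0,14.25],0],[1,[-1.76,0,14.25],0],[1,[-1.76,0,12],0],[1,[-1.76,0,9],0],[1,[-1.76,0,7],0],[1,[-1.76,0,7],0]], "newtons": 12}}

```text
clock: 10.75
tool_pos: [441.9, 107.5, 85.7]
tcp_rot: [3.137, 0.0, 1.594]
force: [0.4, 0.0, -0.4]
finger_gap: 0.158
finger_force: 12.0
```

```bash
python3 - <<'E'
from h import *
s=sensors.read_state();p=s["tool_pos"];print(p,np.degrees(s["tcp_rot"]),s["finger_gap"])
im,P=snap("top","t1")
b=[k for k in blobs(im[230:330,310:400],[110]*3,[255]*3,300)]
for k in b: k=k+[310,230];print(k.mean(0),rect(onplane("top",k,10,P)),cv2.minEnclosingCircle(onplane("top",k,10,P).astype(np.float32)))
E
```

```text
[441.89946555 107.52785673  85.69321184] [1.79746583e+02 1.06154215e-02 9.13114612e+01] 0.15807712926153075
[362.04716981 277.43396226] (array([431.3, -88.9]), array([79.6, 79.1]), 89.3) ((431.4007263183594, -88.09505462646484), 40.801456451416016)
```

>>> {"method": "step_arm", "body": {"motion": [[1,[-4,-0.3,0],0],[1,[-8,-0.6,0],0],[1,[-12,-0.9,0],0],[1,[-16,-1.2,0],0],[1,[-17.7,-1.4,0],0],[1,[-17.7,-1.4,2],0],[1,[-17.7,-1.4,4],0],[1,[-17.7,-1.4,6],0],[1,[-17.7,-1.4,7.1],0],[1,[-17.7,-1.4,7.1],0],[1,[-17.7,-1.4,7.1],0],[0.5,[-17.7,-1.4,7.1],0],[0.5,[-17.7,-1.4,7.1],0],[0.5,[-17.7,-1.4,7.1],0],[0.5,[-17.7,-1.4,4],0],[0.5,[-17.7,-1.4,0],0],[0.5,[-17.7,-1.4,0],0]]}}

```text
clock: 12.5
tool_pos: [432.9, -70.6, 87.6]
tcp_rot: [3.134, 0.004, 1.594]
force: [1.3, -0.2, -0.1]
finger_gap: 0.248
finger_force: 0.0
```

```bash
python3 - <<'E'
from h import *
s=sensors.read_state();p=s["tool_pos"];print(p,np.degrees(s["tcp_rot"]),s["finger_gap"])
print(tool(440-p[0],141.6-p[1],0))
E
```

```text
[432.85503946 -70.61511208  87.62263259] [179.58186193   0.20191073  91.31646633] 0.24817923774133688
[21.19936281  1.20237745 -0.06593403]
```

>>> {"method": "step_arm", "body": {"motion": [[0.3,[4.5,0.3,0],0],[0.3,[9,0.6,0],0],[0.3,[13.5,0.9,0],0],[0.3,[18,1.2,0],0],[0.3,[21.1,1.45,0],0],[0.3,[21.1,1.45,0],0],[0.3,[21.1,1.45,3],0],[0.3,[21.1,1.45,5.5],0],[0.3,[21.1,1.45,7],0],[0.3,[21.1,1.45,7.25],0],[0.3,[21.1,1.45,7.25],0],[0.3,[21.1,1.45,7.25],0],[1,[21.1,1.45,7.25],0],[1,[21.1,1.45,7.25],0],[1,[21.1,1.45,7.25],0],[1,[21.1,1.45,7.25],0],[1,[21.1,1.45,7.25],0],[1,[21.1,1.45,4],0],[1,[21.1,1.45,0],0],[1,[21.1,1.45,0],0]]}}

```text
clock: 14.5
tool_pos: [442.7, 141.8, 87.6]
tcp_rot: [3.134, -0.0, 1.594]
force: [0.2, 0.6, -0.4]
finger_gap: 0.152
finger_force: 12.0
```

```bash
python3 - <<'E'
from h import *
s=sensors.read_state();p=s["tool_pos"];print(p,np.degrees(s["tcp_rot"]),s["finger_gap"])
im,P=snap("top","t2")
b=[k for k in blobs(im[200:335,250:440],[120]*3,[255]*3,300)]
for k in b: k=k+[250,200];print(k.mean(0),rect(onplane("top",k,10,P)))
cv2.imwrite("pics/t2c.png",cv2.resize(im[180:330,180:480,::-1],None,fx=2.5,fy=2.5,interpolation=cv2.INTER_CUBIC))
E
```

```text
[442.69464359 141.76700196  87.58707702] [ 1.79548057e+02 -1.73337142e-02  9.13189729e+01] 0.1518842933438818
[362.14285714 277.33333333] (array([431.3, -87.9]), array([79.2, 77.4]), -1.2)
[299.86574871 238.65232358] (array([458.7, -13.8]), array([333.5, 286.8]), 89.7)
```

View pics/t2c.png

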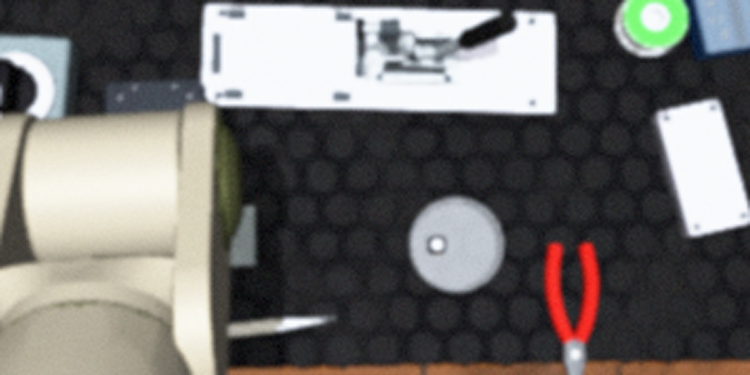

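The first coil sits in the dish (crop 437,244), the dish has not moved, and the second coil is in the grip.

>>> {"method": "step_arm", "body": {"motion": [[1,[-5,-0.3,0],0],[1,[-10,-0.6,0],0],[1,[-15,-0.9,0],0],[1,[-20,-1.2,0],0],[1,[-24.4,-1.45,0],0],[1,[-24.4,-1.45,1],0],[1,[-24.4,-1.45,3],0],[1,[-24.4,-1.45,5],0],[1,[-24.4,-1.45,7.1],0],[1,[-24.4,-1.45,7.1],0],[1,[-24.4,-1.45,7.1],0],[0.5,[-24.4,-1.45,7.1],0],[0.5,[-24.4,-1.45,7.1],0],[0.5,[-24.4,-1.45,7.1],0],[0.5,[-24.4,-1.45,4],0],[0.5,[-24.4,-1.45,0],0],[0.5,[-24.4,-1.45,-5],0],[0.5,[-24.4,-1.45,-8],0],[-1,[-24.4,-1.45,-8],0]]}}

```text
clock: 16.45
tool_pos: [433.0, -103.5, 167.6]
tcp_rot: [3.135, 0.004, 1.594]
force: [0.7, 0.8, -0.4]
finger_gap: 0.321
finger_force: 0.0
```

```bash
python3 - <<'E'
from h import *
s=sensors.read_state();p=s["tool_pos"];print(p,np.degrees(s["tcp_rot"]),s["finger_gap"])
p=np.array([431,-103,164.])
print(tool(494-p[0],-304-p[1],150-p[2]))
E
```

```text
[ 433.04039033 -103.47192952  167.6397875 ] [179.59675959   0.23219197  91.31528167] 0.3205720267122787
[-20.23347448   5.82639045   1.52305117]
```

>>> {"method": "step_arm", "body": {"motion": [[-1,[-3,1,0],8],[-1,[-6,2,0],16],[-1,[-9,3,0],24],[-1,[-12,4,0],32],[-1,[-15,5,0],40],[-1,[-18,5.5,0.5],48],[-1,[-20.2,5.8,1],56],[-1,[-20.2,5.8,1],64],[-1,[-20.2,5.8,1],72],[-1,[-20.2,5.8,1],79.3],[-1,[-20.2,5.8,1],79.3],[-1,[-20.2,5.8,1],79.3],[-1,[-20.2,5.8,1],79.3]]}}

```text
clock: 17.75
tool_pos: [494.0, -303.3, 153.4]
tcp_rot: [-3.141, 0.0, 0.212]
force: [0.0, -0.3, -0.2]
finger_gap: 0.999
finger_force: 0.0
```

```bash
python3 - <<'E'
from h import *
s=sensors.read_state();p=s["tool_pos"];print(p,np.degrees(s["tcp_rot"]),s["finger_gap"])
im,P=snap("wrist","w4")
a=im.copy()
for k in blobs(im,[150]*3,[255]*3,1500):
    q=cv2.approxPolyDP(k.reshape(-1,1,2),8,True)[:,0];print(k.mean(0),rect(onplane("wrist",k,24,P)),q.tolist())
E
```

```text
[ 494.01193577 -303.2558426   153.3569498 ] [-1.79975076e+02  1.74262665e-02  1.21530287e+01] 0.998696339528833
[ 79.5        234.51344086] (array([439.4, -97.6]), array([75. , 71.2]), 42.8) [[71, 196], [53, 214], [52, 235], [55, 210], [73, 197], [59, 226], [73, 222], [78, 238], [62, 243], [81, 265], [104, 265], [73, 268], [93, 274], [112, 258], [114, 227], [98, 203]]
[316.87688442 215.87437186] (array([ 494.7, -301.4]), array([107.7,  53.9]), 12.1) [[283, 150], [284, 281], [348, 284], [353, 153]]
[85.00384615 56.73076923] (array([593.4, -66.1]), array([236.9,  85.1]), 88.2) [[0, 14], [4, 40], [34, 14], [66, 40], [102, 35], [99, 55], [111, 36], [101, 81], [102, 60], [87, 75], [42, 63], [32, 74], [0, 56], [0, 97], [181, 122], [205, 19]]
[307.97321429  41.6875    ] (array([ 625.9, -265.7]), array([59.7, 57.3]), 11.3) [[298, 4], [275, 19], [268, 45], [284, 72], [312, 80], [335, 68], [346, 35], [330, 10]]
```

View pics/w4.png

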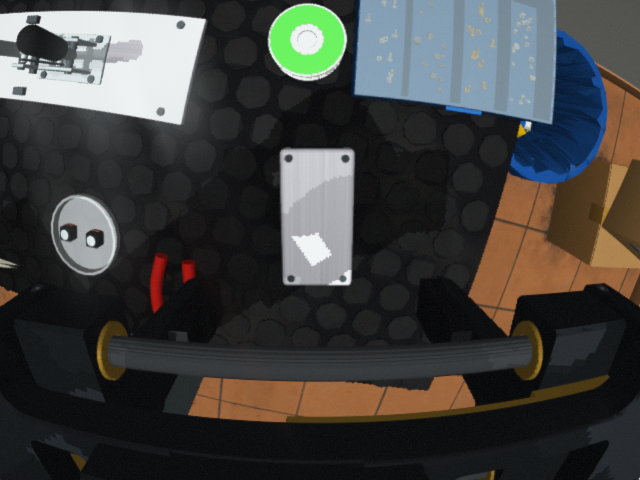

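Wrist view: both coils are in the dish at (68,233) and (95,238). The module spans (283–353, 150–284), giving (494.7, -301.4) at yaw 12.1°.

>>> {"method": "step_arm", "body": {"motion": [[-1,[0.9,-0.2,4],0],[-1,[0.9,-0.2,8],0],[-1,[0.9,-0.2,12],0],[-1,[0.9,-0.2,14],0],[-1,[0.9,-0.2,14.8],0],[-1,[0.9,-0.2,14.8],0],[-1,[0.9,-0.2,14.8],0],[1,[0.9,-0.2,14.8],0],[1,[0.9,-0.2,14.8],0],[1,[0.9,-0.2,14.8],0],[1,[0.9,-0.2,14.8],0],[1,[0.9,-0.2,14.8],0],[1,[0.9,-0.2,14.8],0],[1,[0.9,-0.2,14.8],0],[1,[0.9,-0.2,12],0],[1,[0.9,-0.2,9],0],[1,[0.9,-0.2,7],0],[1,[0.9,-0.2,7],0],[1,[0.9,-0.2,7],0]], "newtons": 45}}

```text
clock: 19.7
tool_pos: [502.1, -299.2, 82.6]
tcp_rot: [-3.14, 0.001, 0.21]
force: [-0.6, -0.8, -3.8]
finger_gap: 0.628
finger_force: 45.0
```

```bash
python3 - <<'E'
from h import *
s=sensors.read_state();print(s["tool_pos"],np.degrees(s["tcp_rot"]),s["finger_gap"]*88,s["force"])
# jig from top + nest
im=cv2.cvtColor(cv2.imread("pics/t2.png"),cv2.COLOR_BGR2RGB) if 0 else None
E
```

```text
[ 502.06249163 -299.1864134    82.58417954] [-1.79933108e+02  4.89883068e-02  1.20048748e+01] 55.301418899463926 [-0.62050693 -0.79734368 -3.83184642]
```

>>> {"method": "step_arm", "body": {"motion": [[1,[0,0,-4],0],[1,[0,0,-8.8],0],[1,[0.5,-4,-8.8],-7],[1,[1,-8,-8.8],-14],[1,[1.5,-12,-8.8],-21],[1,[2,-16,-8.8],-28],[1,[2.5,-19,-8.8],-35],[1,[3,-22,-8.8],-42],[1,[3.4,-25,-8.8],-49],[1,[3.8,-27,-8.8],-56],[1,[4.1,-29,-8.8],-63],[1,[4.1,-29.8,-8.8],-70],[1,[4.1,-29.8,-8.8],-76.2],[1,[4.1,-29.8,-8.8],-76.2],[1,[4.1,-29.8,-8.8],-76.2],[1,[4.1,-29.8,-8.8],-76.2]]}}

```text
clock: 21.3
tool_pos: [480.5, 0.3, 171.1]
tcp_rot: [-3.141, -0.0, 1.537]
force: [-0.2, -0.7, -2.7]
finger_gap: 0.63
finger_force: 45.0
```

```bash
python3 - <<'E'
from h import *
s=sensors.read_state();print(s["tool_pos"],np.degrees(s["tcp_rot"]),s["finger_gap"]*88)
im,P=snap("wrist","w5")
E
```

```text
[4.80452149e+02 2.81760224e-01 1.71108402e+02] [-1.79938172e+02 -1.23003255e-02  8.80611941e+01] 55.4492066709153
```

View pics/w5.png

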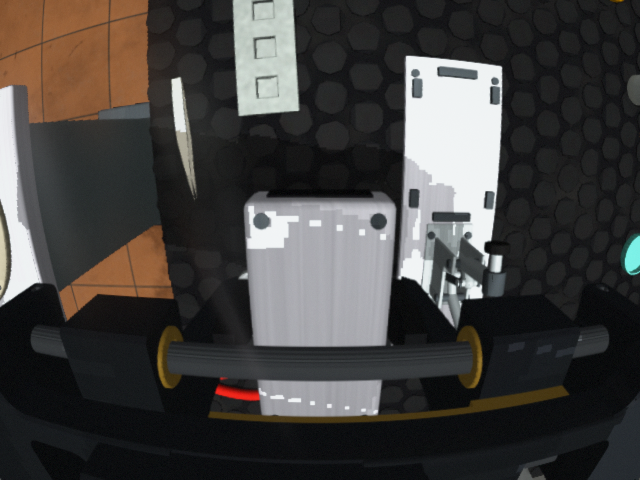

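Wrist view: nest end lips at (457,72) and (451,217), side lips at (417,88), (495,95), (413,198), (490,200). The held module is square in the grip.

```bash
python3 - <<'E'
from h import *
P=optics.camera_params("wrist")
im=cv2.cvtColor(cv2.imread("pics/w5.png"),cv2.COLOR_BGR2RGB)
C=[]
for b in blobs(im[60:225,400:505],[0]*3,[110]*3,40):
    b=b+[400,60]; r=rect(onplane("wrist",b,14,P)); print(b.mean(0).round(1),r)
cs=onplane("wrist",[[405,56],[502,67]],8,P);print("plate end",cs)
# module in hand: end edge corners top (z~190) 
p=sensors.read_state()["tool_pos"]
print("module dots",onplane("wrist",[[262,221],[378,221]],p[2]+19,P)-p[:2])
print("module top end edge",onplane("wrist",[[250,200],[390,200]],p[2]+19,P)-p[:2])
E
```

```text
[450.3 216.6] (array([595.9,  -6.2]), array([36. ,  8.2]), -1.5)
[488.2 199.5] (array([632. ,   9.1]), array([14.7,  8.3]), 87.8)
[413.4 197.8] (array([560.8,  10.9]), array([15.9,  8. ]), -88.7)
[494.   95.1] (array([634.7, 101.8]), array([14.5,  8. ]), 89.1)
[456.3  72.7] (array([599.6, 118.8]), array([35.8,  7.6]), -1.9)
[497.4 128.1] (array([631.2,  58.3]), array([148.8,  44.1]), -84.4)
[401.6 141.3] (array([550.3,  57.8]), array([139.1,   3.7]), 88.8)
plate end [[555.95413267 131.95558032]
 [646.68317185 128.91642806]]
module dots [[-19.3242177   40.08285657]
 [ 22.31947225  38.70816422]]
module top end edge [[-23.10741943  47.95090642]
 [ 26.61333471  46.31005601]]
```

>>> {"method": "step_arm", "body": {"motion": [[1,[2,3,0],0],[1,[4,6,0],0],[1,[6,9,0],0],[1,[6.8,11.5,0],-0.3],[1,[6.8,11.5,0],-0.3],[1,[6.8,11.5,3],-0.3],[1,[6.8,11.5,6],-0.3],[1,[6.8,11.5,9],-0.3],[1,[6.8,11.5,11],-0.3],[1,[6.8,11.5,11],-0.3],[1,[6.8,11.5,11],-0.3],[1,[6.8,11.5,11],-0.3]]}}

```text
clock: 22.55
tool_pos: [598.3, 64.6, 63.3]
tcp_rot: [3.139, 0.0, 1.544]
force: [0.1, -0.1, -2.2]
finger_gap: 0.629
finger_force: 45.0
```

```bash
python3 - <<'E'
from h import *
s=sensors.read_state();p=s["tool_pos"];print(p,np.degrees(s["tcp_rot"]),s["finger_gap"]*88)
im,P=snap("wrist","w6")
for b in blobs(im[0:330,150:520],[0]*3,[110]*3,40):
    b=b+[150,0]; r=rect(onplane("wrist",b,14,P))
    if 3<min(r[1])<15: print(b.mean(0).round(1),r)
E
```

```text
[598.31814244  64.58669717  63.31286474] [1.79859442e+02 1.08380128e-02 8.84783753e+01] 55.35183865400619
[377.9 221.1] (array([631.1,  84.9]), array([8.2, 7.5]), -45.5)
[261.  220.9] (array([566.8,  86.8]), array([8.1, 7.8]), 86.4)
[319.5 193.6] (array([599.4, 101.4]), array([57.9,  4.4]), -1.5)
[387.3 186.2] (array([635.7, 103.4]), array([13.3,  7.2]), -89.5)
[253.9 184.8] (array([564.4, 106.4]), array([12.2,  7.2]), 86.6)
[388.5 165.9] (array([636.7, 115.4]), array([5.8, 5. ]), -44.5)
[323.4 162.3] (array([600.6, 119.4]), array([34.9,  6.9]), -1.0)
```

View pics/w6.png

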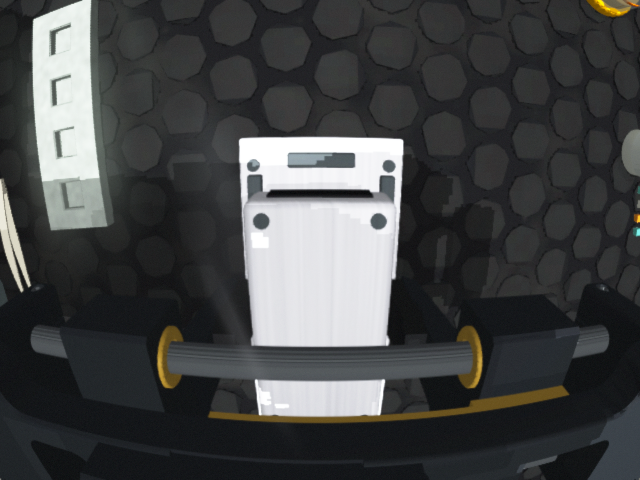

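Wrist view: the end lip at (322,160) and side lips at (254,185) and (387,186) lie symmetric about the held module. They match the nest estimate within 1 mm, so I descend.

>>> {"method": "step_arm", "body": {"motion": [[1,[0,0.05,1],0],[1,[0,0.05,2],0],[1,[0,0.05,3],0],[1,[0,0.05,3.6],0],[1,[0,0.05,4.1],0],[1,[0,0.05,4.5],0],[1,[0,0.05,4.8],0],[1,[0,0.05,4.8],0],[1,[0,0.05,4.8],0]]}}

```text
clock: 23.5
tool_pos: [598.4, 64.8, 14.0]
tcp_rot: [3.141, 0.0, 1.545]
force: [-0.0, 0.8, -1.9]
finger_gap: 0.631
finger_force: 45.0
```

>>> {"method": "step_arm", "body": {"motion": [[1,[0,0,0.1],0],[1,[0,0,0.1],0],[0.2,[0,0,0.1],0],[-0.5,[0,0,0.1],0],[-0.7,[0,0,0.1],0],[-0.7,[0,0,0.1],0],[-0.7,[0,0,0.1],0],[-0.7,[0,0,-2],0],[-0.7,[0,0,-6],0],[-0.7,[0,0,-11],0],[-0.7,[0,0,-15],0],[-0.7,[0,0,-15],0],[-0.7,[0,0,-15],0]]}}

```text
clock: 24.8
tool_pos: [598.2, 64.8, 163.9]
tcp_rot: [3.141, 0.0, 1.545]
force: [-0.0, -0.1, -0.8]
finger_gap: 0.847
finger_force: 0.0
```

```bash
python3 - <<'E'
from h import *
s=sensors.read_state();p=s["tool_pos"];print(p,np.degrees(s["tcp_rot"]),s["finger_gap"]*88)
im,P=snap("wrist","w7");snap("top","t3");snap("scene","s3")
a=cv2.imread("pics/t3.png")[150:330,210:450];b=cv2.imread("pics/s3.png")[200:330,290:480]
cv2.imwrite("pics/c3.png",np.hstack([cv2.resize(im[:,150:500,::-1],(420,576)),np.vstack([cv2.resize(a,(380,285)),cv2.resize(b,(380,291))])]))
E
```

```text
[598.21633226  64.78359848 163.86143338] [1.79949901e+02 5.02780348e-03 8.85040997e+01] 74.53307204663483
```

View pics/c3.png

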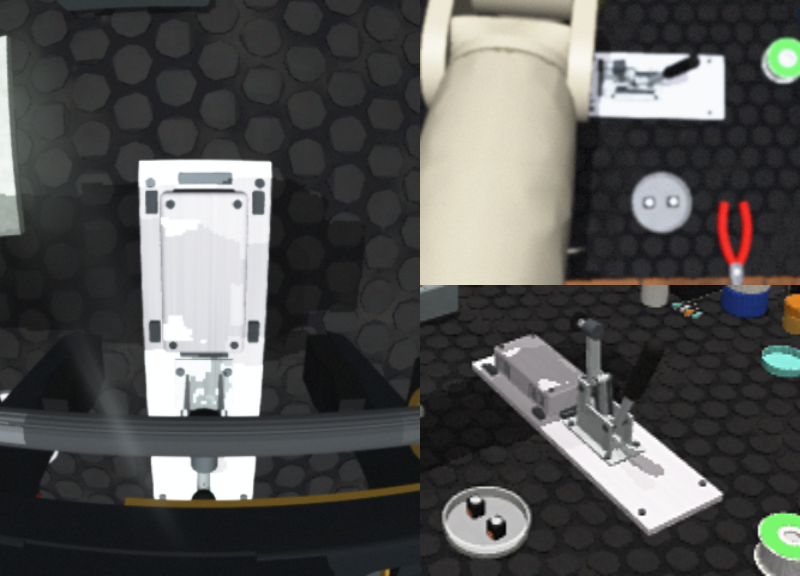

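Pictures: the module is seated between all the lips, both coils are in the dish, and the clamp handle is still upright. I go over the handle grip and straddle it.

>>> {"method": "step_arm", "body": {"motion": [[-0.5,[0,0,-4],0],[-0.5,[-4,0,-4],0],[-0.5,[-8,0,-4],0],[-0.5,[-12,0,-4],0],[-0.5,[-16,0,-4],0],[-0.5,[-17.5,0,-4],0],[-0.5,[-17.5,0,-4],0],[-0.5,[-17.5,0,-4],0],[-0.5,[-17.5,0,0],0],[-0.5,[-17.5,0,3],0],[-0.5,[-17.5,0,5],0],[-0.5,[-17.5,0,6.6],0],[-0.5,[-17.5,0,6.6],0],[-0.5,[-17.5,0,6.6],0]]}}

```text
clock: 26.35
tool_pos: [593.9, -108.9, 98.2]
tcp_rot: [3.141, -0.0, 1.546]
force: [1.7, 0.1, 0.1]
finger_gap: 0.751
finger_force: 0.0
```

```bash
python3 - <<'E'
from h import *
s=sensors.read_state();print(s["tool_pos"],s["force"])
im,P=snap("wrist","w8");snap("scene","s4")
b=cv2.imread("pics/s4.png")[190:320,300:490]
cv2.imwrite("pics/c4.png",np.hstack([cv2.resize(im[:,:,::-1],(400,300)),cv2.resize(b,(400,300))]))
E
```

```text
[ 593.92808361 -108.92708217   98.21217928] [1.74646382 0.11242827 0.13638535]
```

View pics/c4.png

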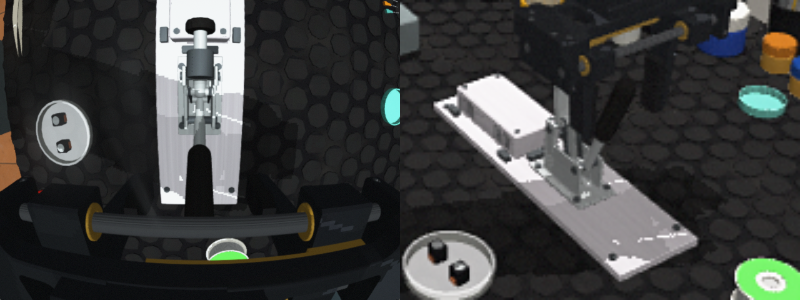

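The handle sits midway between the fingers (image at 200,175). I pinch it and start along the arc.

>>> {"method": "step_arm", "body": {"motion": [[1,[0,0,0],0],[1,[0,0,0],0],[1,[0,0,0],0],[1,[0,0,0],0],[1,[0,0,0],0],[1,[0,0,0],0],[1,[-0.4,0,0.2],0],[1,[-0.8,0,0.41],0],[1,[-1.18,0,0.65],0],[1,[-1.56,0,0.89],0],[1,[-1.91,0,1.17],0],[1,[-2.26,0,1.45],0],[1,[-2.6,0,1.76],0],[1,[-2.91,0,2.08],0],[1,[-2.91,0,2.08],0]], "newtons": 40}}

```text
clock: 27.95
tool_pos: [592.6, -140.0, 76.3]
tcp_rot: [-3.141, 0.001, 1.544]
force: [-2.1, -2.1, 0.4]
finger_gap: 0.185
finger_force: 40.0
```

>>> {"method": "step_arm", "body": {"motion": [[1,[-0.29,0,0.34],0],[1,[-0.58,0,0.69],0],[1,[-0.83,0,1.06],0],[1,[-1.09,0,1.43],0],[1,[-1.3,0,1.82],0],[1,[-1.52,0,2.22],0],[1,[-1.7,0,2.63],0],[1,[-1.87,0,3.05],0],[1,[-2,0,3.48],0],[1,[-2.13,0,3.91],0],[1,[-2.22,0,4.35],0],[1,[-2.31,0,4.79],0],[1,[-2.35,0,5.24],0],[1,[-2.4,0,5.68],0],[1,[-2.4,0,5.9],0],[1,[-2.4,0,5.9],0]]}}

```text
clock: 29.55
tool_pos: [591.9, -163.6, 17.7]
tcp_rot: [-3.141, 0.0, 1.545]
force: [-5.7, -0.8, 4.4]
finger_gap: 0.181
finger_force: 39.1
```

```bash
python3 - <<'E'
from h import *
s=sensors.read_state();print(s["tool_pos"],s["force"],s["finger_gap"])
E
```

```text
[ 591.94104341 -163.58029936   17.71874564] [-5.65852856 -0.76183122  4.4392397 ] 0.180853067262312
```

>>> {"method": "step_arm", "body": {"motion": [[0,[0,0,0],0],[-0.3,[0,0,0],0],[-0.3,[0,0,0],0],[-0.3,[0,0,0],0],[-0.3,[0,0,-4],0],[-0.3,[0,0,-9],0],[0.5,[0,0,-14],0],[1,[0,0,-14],0],[1,[0,0,-14],0],[1,[0,0,-14],0],[1,[0,0,-14],0]]}}

```text
clock: 30.65
tool_pos: [591.7, -163.0, 156.2]
tcp_rot: [-3.139, -0.001, 1.545]
force: [-0.5, 0.3, -1.2]
finger_gap: 0.221
finger_force: 0.0
```

```bash
python3 - <<'E'
from h import *
s=sensors.read_state();print(s["tool_pos"],s["force"])
im,P=snap("wrist","w9");snap("scene","s5")
b=cv2.imread("pics/s5.png")[190:320,300:490]
cv2.imwrite("pics/c5.png",np.hstack([cv2.resize(im[:,:,::-1],(400,300)),cv2.resize(b,(400,300))]))
E
```

```text
[ 591.68615318 -162.9639605   156.17386797] [-0.48774959  0.28050403 -1.18821316]
```

View pics/c5.png

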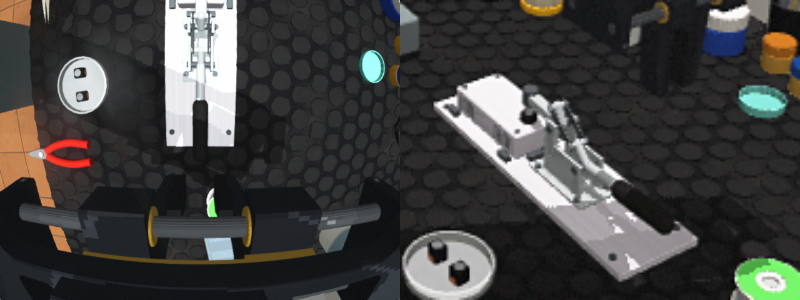

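The scene view shows the handle not quite level and the pad barely at the module, so the pinch slipped in the stiff part. The fingers are shut, so I push from above.

>>> {"method": "step_arm", "body": {"motion": [[1,[-0.5,0,4],0],[1,[-0.5,0,7],0],[1,[-0.5,0,8],0],[1,[-0.5,0,8.5],0],[1,[-0.5,0,9],0],[1,[-0.5,0,9.4],0],[1,[-0.5,0,9.8],0],[1,[-0.5,0,10.1],0],[1,[-0.5,0,10.4],0],[1,[-0.5,0,10.7],0],[1,[-0.5,0,10.9],0],[1,[-0.5,0,11.1],0],[1,[-0.5,0,11.1],0],[1,[-0.5,0,11.1],0]]}}

```text
clock: 32.15
tool_pos: [592.3, -168.3, 48.7]
tcp_rot: [3.141, 0.001, 1.545]
force: [-5.7, 1.6, 13.7]
finger_gap: 0.007
finger_force: 6.9
```

>>> {"method": "step_arm", "body": {"motion": [[1,[0,0,0.15],0],[1,[0,0,0.3],0],[1,[0,0,0.3],0],[1,[0,0,0.3],0]]}}

```text
clock: 32.55
tool_pos: [592.5, -168.4, 48.0]
tcp_rot: [3.14, 0.001, 1.545]
force: [-13.5, 5.0, 32.7]
finger_gap: 0.006
finger_force: 16.2
```

The stop is firm: 3 mm of extra command gave 0.7 mm of motion and 33 N. I lift away and head for the knob.

>>> {"method": "step_arm", "body": {"motion": [[1,[0,0,-4],0],[1,[0,0,-8],0],[1,[0,0,-12],0],[1,[0,0,-15],0],[1,[5,-0.5,-15],-5],[1,[10,-1,-15],-13],[0,[15,-1.5,-15],-21],[-0.5,[20,-2,-15],-29],[-0.5,[25,-2.5,-15],-37],[-0.5,[30,-3,-15],-45],[-0.5,[35,-3.5,-15],-53],[-0.5,[40,-4,-15],-61],[-0.5,[43,-4.5,-15],-69],[-0.5,[45,-4.5,-15],-77],[-0.5,[45,-4.5,-15],-85],[-0.5,[45,-4.5,-15],-88.5],[-0.5,[45,-4.5,-15],-88.5],[-0.5,[45,-4.5,-15],-88.5],[-0.5,[45,-4.5,-15],-88.5]]}}

```text
clock: 34.45
tool_pos: [558.9, 282.6, 193.9]
tcp_rot: [-3.142, -0.0, 3.088]
force: [-0.6, 0.4, -0.6]
finger_gap: 0.751
finger_force: 0.0
```

```bash
python3 - <<'E'
from h import *
s=sensors.read_state();print(s["tool_pos"],np.degrees(s["tcp_rot"]))
im,P=snap("wrist","w10");snap("scene","s6");snap("top","t6")
b=cv2.imread("pics/s6.png")[190:320,300:490];c=cv2.imread("pics/t6.png")[165:315,220:490]
cv2.imwrite("pics/c6.png",np.vstack([np.hstack([cv2.resize(im[:,:,::-1],(400,300)),cv2.resize(b,(400,300))]),cv2.resize(c,(800,290))[:, :]]))
E
```

```text
[558.89728161 282.64804678 193.9183605 ] [-1.79999227e+02 -8.21138621e-04  1.76910968e+02]
```

View pics/c6.png

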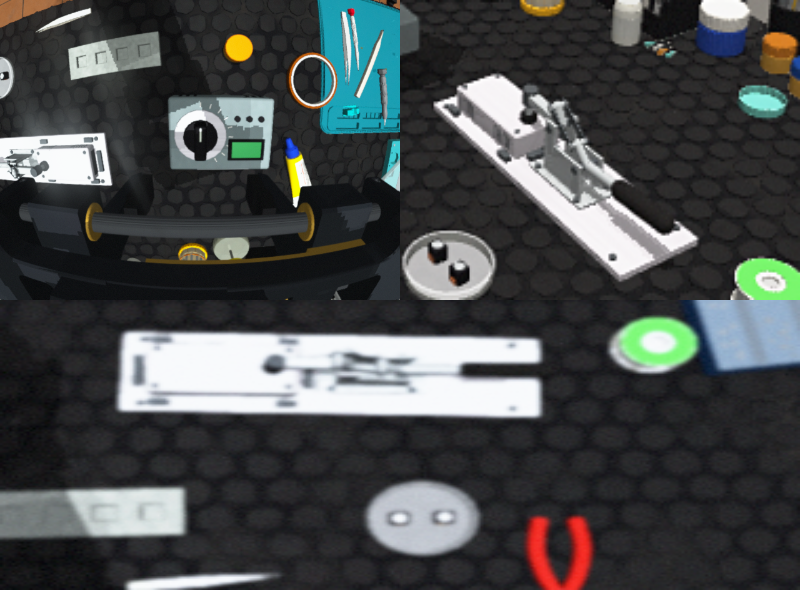

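```bash
python3 - <<'E'
from h import *
P=optics.camera_params("scene");R=Ro.from_euler("xyz",P["orientation"]);K=P["intrinsics"]
N=np.array([598.5,56.8,0]);X=np.array([.028,.9996,0])
def px(x,z):
    c=R.inv().apply(N+X*x+[0,0,z]-P["xyz"]);u=K@c;u=u[:2]/u[2]
    return np.round([(u[0]-300)*400/190+400,(u[1]-190)*300/130])
for t in (0.05,.15,.25,.35): print(t,"mid-grip",px(-130-81*np.cos(t),35+81*np.sin(t)),"end",px(-130-114*np.cos(t),35+114*np.sin(t)))
print("pad",px(-38,32),px(-38,42),"plate end corner",px(-240,8))
a=cv2.imread("pics/s5.png")[240:300,370:450];b=cv2.imread("pics/s6.png")[240:300,370:450]
for im in(a,b):
    m=(im.max(2)<45)&(np.arange(60)[:,None]<52);ys,xs=np.where(m)
    k=(xs>25)&(xs<62);print([ys[(xs==c)].min() for c in range(30,60,5)])
E
```

```text
0.05 mid-grip [644. 208.] end [671. 227.]
0.15 mid-grip [645. 199.] end [671. 215.]
0.25 mid-grip [644. 190.] end [671. 201.]
0.35 mid-grip [643. 180.] end [670. 188.]
pad [527. 120.] [528. 110.] plate end corner [663. 258.]
[np.int64(0), np.int64(1), np.int64(0), np.int64(0), np.int64(0), np.int64(2)]
[np.int64(3), np.int64(1), np.int64(0), np.int64(0), np.int64(0), np.int64(2)]
```

The handle and pad pixels match the locked geometry (θ≈0.05, pad on the module). The wrist view shows the knob still off, with the bar aligned to the tool. Grip it.

>>> {"method": "step_arm", "body": {"motion": [[-0.3,[0,0.05,4],0],[-0.3,[0,0.05,8],0],[-0.3,[0,0.05,11],0],[-0.3,[0,0.05,13],0],[-0.3,[0,0.05,13],0],[-0.3,[0,0.05,13],0],[0.5,[0,0.05,13],0],[1,[0,0.05,13],0],[1,[0,0.05,13],0],[1,[0,0.05,13],0],[1,[0,0.05,13],0],[1,[0,0.05,13],0],[1,[0,0.05,13],0]], "newtons": 20}}

```text
clock: 35.9
tool_pos: [558.9, 283.3, 64.0]
tcp_rot: [3.142, 0.0, 3.089]
force: [-0.1, 0.3, 0.8]
finger_gap: 0.155
finger_force: 20.0
```

Centred, with almost no side force. Turn clockwise.

>>> {"method": "step_arm", "body": {"motion": [[1,[0,0,0],4],[1,[0,0,0],8],[1,[0,0,0],12],[1,[0,0,0],17],[1,[0,0,0],22],[1,[0,0,0],27],[1,[0,0,0],32],[1,[0,0,0],37],[1,[0,0,0],42],[1,[0,0,0],47],[1,[0,0,0],52],[1,[0,0,0],57],[1,[0,0,0],62],[1,[0,0,0],66],[1,[0,0,0],70],[1,[0,0,0],70]]}}

```text
clock: 37.5
tool_pos: [559.0, 283.4, 64.0]
tcp_rot: [3.141, -0.0, 1.867]
force: [-0.4, 1.2, 1.5]
finger_gap: 0.156
finger_force: 20.0
```

>>> {"method": "step_arm", "body": {"motion": [[1,[0,0,0],5],[1,[0,0,0],10],[1,[0,0,0],15],[1,[0,0,0],20],[1,[0,0,0],25],[1,[0,0,0],30],[1,[0,0,0],35],[1,[0,0,0],40],[1,[0,0,0],45],[1,[0,0,0],50],[1,[0,0,0],55],[1,[0,0,0],60],[1,[0,0,0],65],[1,[0,0,0],70],[1,[0,0,0],75],[1,[0,0,0],78],[1,[0,0,0],81],[1,[0,0,0],83],[1,[0,0,0],83]]}}

```text
clock: 39.4
tool_pos: [558.9, 283.3, 64.0]
tcp_rot: [3.141, -0.0, 0.421]
force: [-0.2, 0.3, 0.7]
finger_gap: 0.162
finger_force: 20.0
```

```bash
python3 -c "
from h import *
s=sensors.read_state();print(s['ft_torque'],s['force'],np.degrees(s['tcp_rot']),s['finger_gap'])"
```

```text
[-0.06444708  0.1639305   0.50080393] [-0.19368746  0.32948211  0.68335661] [ 1.79980043e+02 -2.45961435e-03  2.41416445e+01] 0.16224410055401964
```

At the clockwise stop, with +0.50 N m. Release, rise clear, and take a last look.

>>> {"method": "step_arm", "body": {"motion": [[0.3,[0,0,0],0],[0,[0,0,0],0],[0,[0,0,0],0],[0,[0,0,0],0],[0,[0,0,-4],0],[0,[0,0,-9],0],[0,[0,0,-13],0],[0,[0,0,-13],0],[0,[0,0,-13],0],[0,[0,0,-13],0]]}}

```text
clock: 40.4
tool_pos: [558.3, 283.1, 192.2]
tcp_rot: [-3.141, 0.003, 0.419]
force: [0.3, 0.1, -0.5]
finger_gap: 0.505
finger_force: 0.0
```

```bash
python3 - <<'E'
from h import *
s=sensors.read_state();print(s["tool_pos"],s["force"],s["clock"])
im,P=snap("wrist","w11");snap("scene","s7");snap("top","t7")
b=cv2.imread("pics/s7.png")[190:320,300:490];c=cv2.imread("pics/t7.png")[165:345,130:490]
k=im[90:330,180:500,::-1]
cv2.imwrite("pics/c7.png",np.vstack([np.hstack([cv2.resize(k,(360,270)),cv2.resize(b,(360,270))]),cv2.resize(c,(720,330))]))
E
```

```text
[558.27746207 283.09123032 192.20253523] [ 0.31044082  0.1274937  -0.49274869] 40.4
```

View pics/c7.png

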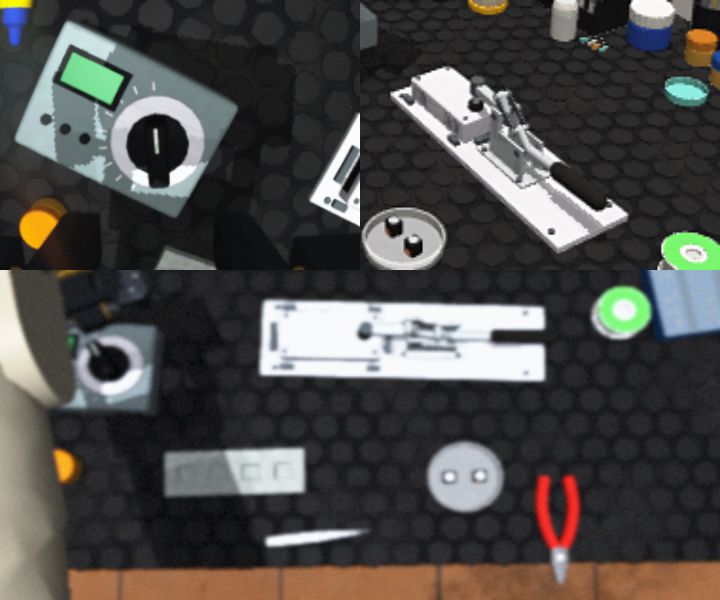

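The knob points to its far end, the clamp is locked with its pad on the module, both coils are in the dish, and the cutters, jar and spool are untouched. Handing in.

```bash
python3 -c "
from rig import ctrl
print(ctrl.finish_job())"
```

```text
the job is handed in; nothing more can be done
None
```

The changeover is done and handed in: knob turned off first, both coils (only two were present) moved into the dish, module clamped in the nest, then knob turned fully clockwise to its stop; `finish_job()` returned no verdict.

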